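Close the vacuum pump's oil filler and switch the pump on

ROBOT

A 7-joint arm with a two-finger parallel gripper is mounted at the origin on the work surface. World frame = base frame: x ahead of the robot, y to its left, z up, the work surface at z = 0. Lengths are in m, angles in rad, forces in N, time in s.
With the tool pointing down it reaches from about 0.35 to 0.9 m from the base axis. Payload 19.9 kg.
Tool frame: the origin (TCP) lies on the centre line of the jaws, within the pads' length; the fingertips stand 17 mm ahead of it and the grasp point (between the pads) lies 2 mm behind it; z points along the fingers, y is the direction in which the jaws open and shut (so a half turn about z gives the same grasp; the last joint's range is limited). The gripper opens to 85 mm and grips with 20 to 120 N. Pads are 22 mm wide; open, the fingers measure 114 mm over their backs; the gripper's body (76 mm by 85 mm) begins 54 mm behind the grasp point. The pads swing forward as they close: fully open they stand 13 mm farther back than shut.
Start: joints at [1.085, 0.417, -0.01, 1.614, 0.005, 1.111, -0.053], TCP at [0.269, -0.564, 0.248] pointing down, gripper open.
Joint ranges: [-2.81, 2.81], [-0.39, 2.02], [-1.27, 1.25], [0.06, 2.57], [-1.19, 4.33], [0.19, 2], [-2.82, 2.82]. Speed limits (rad/s): [1.89, 1.89, 2.39, 2.39, 3.01, 3.01, 3.01].

INTERFACE

Orientations are given as [roll, pitch, yaw] about the fixed x, y, z axes, in that order (R = Rz(yaw) Ry(pitch) Rx(roll)).
In Python, from rig import status, snapshot, camera_model, order gives the robot as it stands.
- The arm moves only by the tool jog_arm, never from a script. Its argument "commands" is a list of rows, each a list of 3 entries, a list of its own where there are three numbers: the shift along the tool's x, y, z in m, then the turn, a rotation vector about the tool's x, y, z in degrees, then the closure, from -1 (fully open) to 1 (shut). In form: [[[tx, ty, tz], [wx, wy, wz], claw], ...]. A call has 1 to 5 rows; each row is the pose to reach, as a shift and turn from the pose commanded when the call began, along the tool's axes at that moment; what a row does not reach only later rows make up. A row lasts 1/10 s, in which the tool goes at most 50 mm and 8.59 degrees, less where a joint would pass 70% of its speed; a pose out of reach is approached as far as the arm can. A call with a gripper value outside its range is refused whole. The fingers move at their own pace and stop on an object; "squeeze" is the grip in N (left out, the last holds). Time passes only in rows, so rows that repeat a pose let the fingers close. It gives the time, the measured TCP pose, the force and the opening at its end, in the units of the state.
- status.state(): the state, without advancing time (a new reading comes with each control period).
- snapshot(name): name is "scene" or "top" or "wrist"; returns the picture (384x512x3 uint8, red, green, blue); there is no depth.
- camera_model(name): a dict with "mtx" (3x3 intrinsics, pixels), "cam_to_world" (4x4, takes a point from camera to world coordinates). Camera axes: x right, y down, z forward; pixel columns grow to the right and rows downward; lengths in m; the calibration is good to about 2 mm. The wrist camera is an equidistant fisheye: a pixel r from the principal point sees the ray r / f radians off the axis. A picture is of the moment at which its call begins: read the wrist's pose just before it. camera_model takes no time and is no camera call; for the wrist camera it gives the pose at the moment of the call.
- order.close_job(): hands the job in, once; it reports no verdict.
The state is a dict: "t": time; "joint_pos": joint angles; "qvel": joint speeds; "tau": joint torques, N m; "ee_pos": TCP position; "tcp_rot": TCP orientation; "ft_force": force on the tool from outside, world axes, zero at the start; "ft_torque": the same for the moment, N m; "finger_gap": finger opening in m.
Only numpy, scipy, OpenCV 4.12 (cv2) and the standard library are available. Lean on these libraries where they do the work, as an engineer would, in place of code of your own. Each camera call takes 0.05 s, during which the arm holds its last target.

TASK

The vacuum pump has just been topped up with oil and its red filler cap is only lying loosely in the filler neck. Without lifting it out, turn the cap backward (counter-clockwise) until it drops into the start of its thread, then turn it forward until it is snug and fully home, with the white end of its bar at the white dot. Only then switch the pump on by pressing down the raised half of the green rocker, and leave the oil bottle, the media bottle and the funnel beside the pump where they are.

Things in the scene. Friction and masses are not known exactly. Their poses are not given: they have to be found in the camera images.
- pump: Bench-top vacuum pump, fixed, 430 x 145 mm: aluminium oil box with the filler at one end, blue motor with the black switch box at the other. Origin under its centre on the bench; z up, +x across it, away from the robot, +y along it from filler to motor. Filler axis at x 0, y -125 mm; rocker hinge at x 0, y +115, z 202 mm.
- filler (a point): Centre of the rim of the upright aluminium filler neck (62 mm outer diameter, 32 mm tall, rim 194 mm above the bench); axes as the pump's. Within 100 mm of the filler axis nothing but the cap rises above the rim; a brass hose barb 130 mm off rises 23 mm over it. Below, 'closed direction' means this +x axis; angles are counter-clockwise positive seen from above.
- dot (a point): White dot (10 mm) on a small black plate on top of the oil box, 60 mm from the filler axis in its +x direction and 30 mm below the rim, with a short white line toward the axis: marks the closed direction.
- cap_grip (a point): Centre of the grip bar of the red filler cap, on the cap's axis, half-way up the bar. Bar 60 mm long (this x axis; its +x end is white), 14 mm thick (y), 21 mm tall, on a disc of 67 mm diameter, 6.5 mm thick. Above this point: bar top 10.5 mm; below it: disc top 10.5 mm, disc underside 17 mm. Height of this point over the filler rim: 27 mm at the start, 20.5 mm when dropped, 17 mm when home.
- cap: The same cap, loose, about 120 g, origin on its axis at the disc's underside; axes as cap_grip. Three small lugs on its plug lie on top of the neck's inner quick thread at the start, the bar -0.25 to +0.6 rad from the closed direction; forward (clockwise) it then only meets a stop rib. A firm grip holds it up: turn the bar from both sides without squeezing, or press lightly. Pushed at one end only, it cocks.
- cap_white (a point): White end of the cap's bar, 30 mm from the cap's axis, half-way up. Turned backward, the cap slides level until the bar is about 0.9 rad from the closed direction, then drops 6.5 mm by its weight; a stop comes at about 1.4 rad. Then forward the thread draws it down 3.5 mm; it is snug, and stops hard, with the white end at the dot (0 rad, within 0.08). It stays there. Turning takes under 0.1 N m until snug.
- rocker (a joint): Pump mains switch: green rocker in the top of the black switch box, hinged about the pump's local x in its middle. Joint value in rad: 0 off (as it starts, the half farther from the filler standing up), 0.35 on (that half pressed down level). It stays where it is left; about 2 to 4 N on the raised end presses it.
- rocker_end (a point): Top of the rocker's raised half, 2 mm in from its end, on the middle line of its 24 mm width; it moves with the rocker. Off it is 12 mm above the top of the switch box (which is 200 mm above the bench, 90 x 95 mm); it sinks 6 mm when pressed fully on. It lies 16 mm beyond the hinge, on the side away from the filler.
- oil_mid (a point): Half-way up the upright grey oil bottle with yellow label, 76 mm diameter, 210 mm tall; leave it.
- media_mid (a point): 100 mm above the foot of the upright glass media bottle with blue cap, 92 mm diameter, 196 mm tall; leave it.
- funnel_mid (a point): Orange funnel lying mouth down, 90 mm diameter, 85 mm tall; point 30 mm above its foot; leave it.

How it is judged:
By the outcome, as a careful person would: the job done as asked, in the order asked, and still so for the second after the job is handed in, with the robot touching nothing.
It also fails if it takes over 58 s, if anything falls off the work surface, if the arm or the gripper's body presses on something with over 40 N, if the wrist force passes 120 N, or if a joint passes its speed limit or range.

## Working session

There is one attempt and no reset: what is moved stays moved. The work goes in short steps, Python scripts to look and compute and a tool call to move; the robot and the scene stay as the last step left them, time stands still between calls to the robot, and variables do not carry over. Pictures are saved under pics/ and viewed, and the job is handed in when it is done.

Besides the shell and the picture viewer there is one more tool, called after ">>>" by a JSON object that holds its "fn" and its "kwargs", one argument or row to a line. jog_arm: Moves the arm, as the interface text tells. Its arguments: {"type":"object","properties":{"commands":{"type":"array"},"squeeze":{"type":"number"}},"required":["commands"]}

```bash
ls; mkdir -p pics
python3 - <<'E'
from rig import status, snapshot, camera_model, order
import cv2
s=status.state(); print(s)
for n in ["scene","top","wrist"]:
    m=camera_model(n); print(n,m)
    im=snapshot(n); cv2.imwrite(f"pics/{n}0.png",im[:,:,::-1])
E
```

```text
pics
{'t': 0.0, 'joint_pos': array([ 1.08450778,  0.41802005, -0.01028261,  1.61420122,  0.00467278,
        1.11072756, -0.05303042]), 'qvel': array([ 0.00090087, -0.00065454, -0.0005011 , -0.00156271, -0.00011211,
        0.00232313, -0.00094468]), 'tau': array([ 1.15856565e-03, -8.64438987e+01,  6.79105595e-01, -4.34896553e+01,
        1.90917403e-02,  7.42492033e-03, -2.58467551e-06]), 'ee_pos': array([ 0.26875197, -0.56387794,  0.24762023]), 'tcp_rot': array([-3.14026283e+00,  8.05581773e-05,  4.44735795e-01]), 'ft_force': array([-0.15840686, -0.86785694, -0.61765854]), 'ft_torque': array([-0.02959146, -0.02192643,  0.02656158]), 'finger_gap': 0.08536498541382126}
scene {'mtx': array([[433.47316034,   0.        , 252.17093536],
       [  0.        , 433.47316034, 188.04573147],
       [  0.        ,   0.        ,   1.        ]]), 'cam_to_world': array([[ 7.92497082e-01,  3.96812092e-01, -4.63129074e-01,
         1.25865744e+00],
       [ 6.09875705e-01, -5.15636671e-01,  6.01805989e-01,
        -9.71963059e-01],
       [-2.43985255e-06, -7.59380660e-01, -6.50646611e-01,
        
[... 360 characters left out ...]
99978898, -0.01336763, -0.01559803,  0.00567453],
       [ 0.01655721, -0.07493317, -0.99705109,  1.82372914],
       [ 0.        ,  0.        ,  0.        ,  1.        ]])}
wrist {'mtx': array([[297.31863964,   0.        , 248.60679886],
       [  0.        , 297.31863964, 188.32504271],
       [  0.        ,   0.        ,   1.        ]]), 'cam_to_world': array([[ 4.30055982e-01, -8.66697682e-01, -2.52758741e-01,
         3.32693031e-01],
       [-9.02801801e-01, -4.13127480e-01, -1.19476328e-01,
        -5.33293500e-01],
       [-8.71725236e-04,  2.79572556e-01, -9.60124172e-01,
         3.72655661e-01],
       [ 0.00000000e+00,  0.00000000e+00,  0.00000000e+00,
         1.00000000e+00]])}
```

View pics/scene0.png

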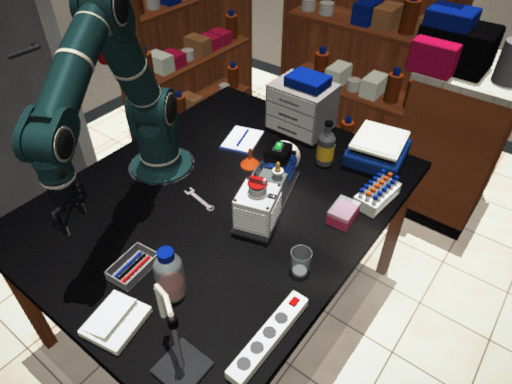

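View pics/top0.png

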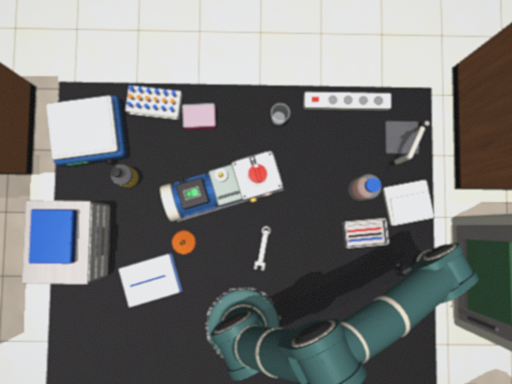

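View pics/wrist0.png

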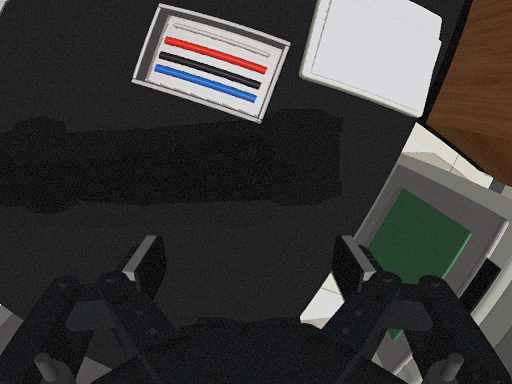

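The scene and top views show the pump ahead of the robot, with the cap near (257,173) and the rocker near (192,191) in the top view. I'll enlarge both.

Run:
```python
import cv2
im=cv2.imread("pics/top0.png"); c=im[140:230,155:295]; cv2.imwrite("pics/top0c.png",cv2.resize(c,None,fx=5.5,fy=5.5,interpolation=cv2.INTER_CUBIC))
im=cv2.imread("pics/scene0.png"); c=im[130:245,225:345]; cv2.imwrite("pics/scene0c.png",cv2.resize(c,None,fx=5,fy=5,interpolation=cv2.INTER_CUBIC))
```

```text
(no output)
```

View pics/top0c.png

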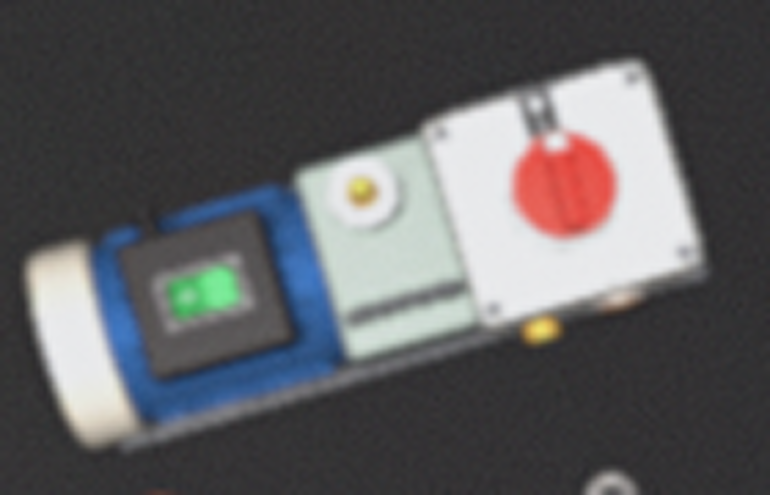

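View pics/scene0c.png

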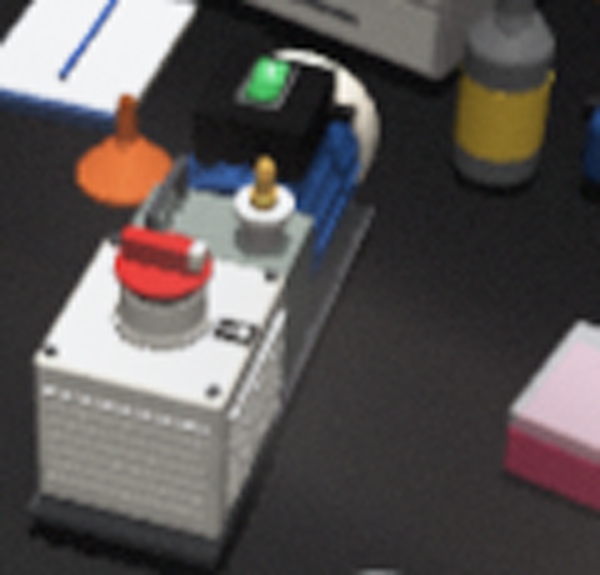

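```bash
cat > h.py <<'E'
import numpy as np, cv2
from scipy.spatial.transform import Rotation as R
def ray(m,px,fish=False):
    K=m["mtx"];T=m["cam_to_world"]
    u=np.array([(px[0]-K[0,2])/K[0,0],(px[1]-K[1,2])/K[1,1]])
    if fish:
        r=np.linalg.norm(u); d=np.array([*(u/r*np.sin(r)),np.cos(r)]) if r>0 else np.array([0,0,1.])
    else: d=np.array([*u,1.])
    return T[:3,3],T[:3,:3]@d
def onz(m,px,z,fish=False):
    o,d=ray(m,px,fish); return o+d*(z-o[2])/d[2]
def proj(m,P,fish=False):
    K=m["mtx"];T=m["cam_to_world"]
    p=T[:3,:3].T@(np.asarray(P)-T[:3,3])
    if fish:
        th=np.arctan2(np.hypot(p[0],p[1]),p[2]); u=p[:2]/np.hypot(p[0],p[1])*th
    else: u=p[:2]/p[2]
    return u*[K[0,0],K[1,1]]+[K[0,2],K[1,2]]
E
python3 - <<'E'
from h import *
from rig import camera_model
t=camera_model("top"); s=camera_model("scene")
def T(x,y): return (x/5.5+155-.4,y/5.5+140-.4)
def S(x,y): return (x/5+225-.4,y/5+130-.4)
pr=lambda n,a: print(n,np.round(a,4))
pr("disc top",onz(t,T(565,185),.2105))
w=onz(t,T(556,142),.2315); pr("white",w)
b=onz(t,T(578,228),.2315); pr("red end",b); print(np.arctan2(*(w-b)[1::-1]))
pr("rocker",onz(t,T(203,290),.205)); pr("box TL",onz(t,T(120,245),.2))
for q in [(120,252),(258,210),(297,340),(155,378)]: pr("box",onz(t,T(*q),.2))
for q in [(425,123),(643,60),(705,265),(487,325)]: pr("oilbox",onz(t,T(*q),.162))
# scene
pr("S disc",onz(s,S(163,268),.2105)); 
pr("S rocker",onz(s,S(265,82),.205))
pr("S white",onz(s,S(197,246),.2315)); pr("S red",onz(s,S(125,230),.2315))
E
```

```text
disc top [ 0.5652 -0.0446  0.2105]
white [ 0.5899 -0.038   0.2315]
red end [ 0.5357 -0.0524  0.2315]
0.26026593136284376
rocker [0.4955 0.1844 0.205 ]
box TL [0.5239 0.2383 0.2   ]
box [0.5195 0.2382 0.2   ]
box [0.5476 0.151  0.2   ]
box [0.4648 0.1245 0.2   ]
box [0.4395 0.2141 0.2   ]
oilbox [0.6103 0.0462 0.162 ]
oilbox [ 0.6542 -0.0965  0.162 ]
oilbox [ 0.5194 -0.1383  0.162 ]
oilbox [0.4782 0.0038 0.162 ]
S disc [ 0.5703 -0.049   0.2105]
S rocker [0.4937 0.1838 0.205 ]
S white [ 0.5896 -0.0361  0.2315]
S red [ 0.5398 -0.0524  0.2315]
```

>>> {"fn": "jog_arm", "kwargs": {
  "commands": [
    [[0,0,-0.05],[0,0,0],-1],
    [[0.03,-0.02,-0.08],[0,0,0],-1],
    [[0.07,-0.048,-0.08],[0,0,0],-1],
    [[0.11,-0.076,-0.08],[0,0,0],-1],
    [[0.15,-0.104,-0.08],[0,0,0],-1]
  ],
  "squeeze": 20
}}

```text
t: 0.65
ee_pos: [0.3601, -0.404, 0.3283]
tcp_rot: [3.142, 0.0, 0.445]
ft_force: [0.8, -1.1, -0.1]
finger_gap: 0.0855
```

>>> {"fn": "jog_arm", "kwargs": {
  "commands": [
    [[0.04,-0.028,0],[0,0,2],-1],
    [[0.08,-0.056,0],[0,0,4],-1],
    [[0.12,-0.084,0],[0,0,6],-1],
    [[0.16,-0.112,0],[0,0,8],-1],
    [[0.2,-0.14,0],[0,0,10],-1]
  ]
}}

```text
t: 1.15
ee_pos: [0.4804, -0.1914, 0.3283]
tcp_rot: [3.141, 0.0, 0.269]
ft_force: [1.3, -1.2, -0.4]
finger_gap: 0.0851
```

>>> {"fn": "jog_arm", "kwargs": {
  "commands": [
    [[0.035,-0.034,0],[0,0,0],-1],
    [[0.07,-0.068,0],[0,0,0],-1],
    [[0.1,-0.1,0],[0,0,0],-1],
    [[0.12,-0.118,0],[0,0,0],-1],
    [[0.12,-0.118,0],[0,0,0],-1]
  ]
}}

```text
t: 1.65
ee_pos: [0.5651, -0.0435, 0.3278]
tcp_rot: [-3.14, -0.0, 0.276]
ft_force: [0.5, 0.2, -0.3]
finger_gap: 0.0854
```

Run:
```python
from rig import status, snapshot, camera_model
import cv2,pickle
s=status.state(); print(s["t"],s["ee_pos"],s["tcp_rot"],s["joint_pos"],s["ft_force"],s["ft_torque"])
m=camera_model("wrist"); im=snapshot("wrist"); pickle.dump(m,open("pics/w1.pkl","wb"))
cv2.imwrite("pics/w1.png",im[:,:,::-1])
cv2.imwrite("pics/w1c.png",cv2.resize(im[100:300,120:380,::-1],None,fx=3,fy=3,interpolation=cv2.INTER_CUBIC))
```

```text
1.65 [ 0.56509663 -0.04349997  0.3278282 ] [-3.13990574e+00 -1.29953475e-05  2.75551836e-01] [ 0.32735277  0.26844709 -0.37099411  1.65251965  0.10011016  1.24004769
 -1.35937395] [ 0.48735733  0.21703439 -0.30207093] [-0.0224949   0.02277469 -0.00139164]
```

View pics/w1.png

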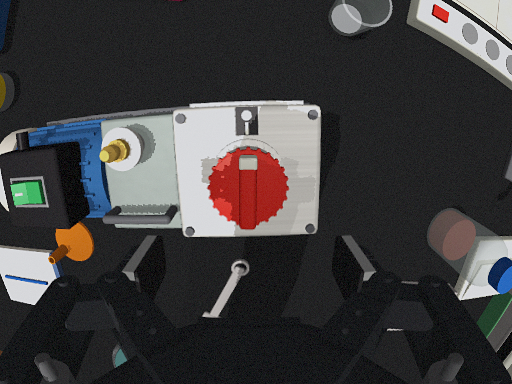

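View pics/w1c.png

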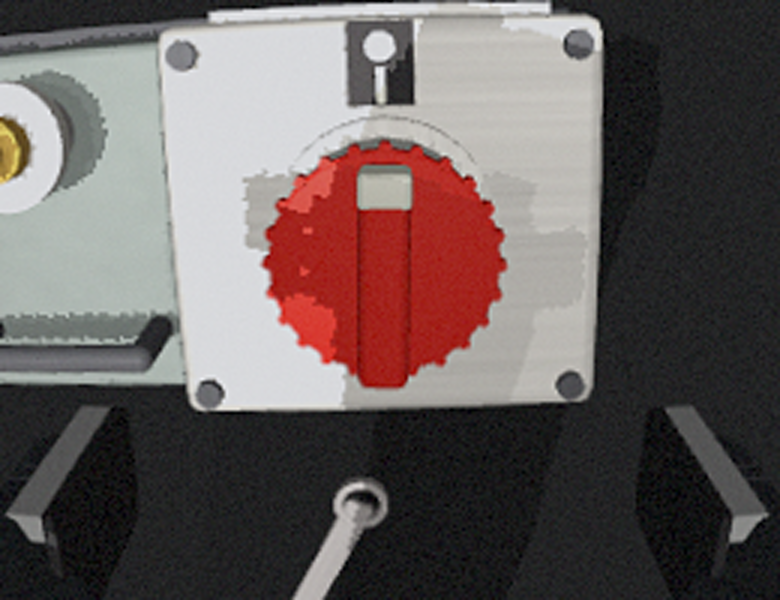

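The wrist view shows the cap disc centred near crop (385,262), the bar running from (385,168) to (384,382), and the dot at crop (380,46), which is full-picture (246.7,115).

```bash
cat >> h.py <<'E'
import pickle
def meas(pk,pts,ox,oy,f):
    m=pickle.load(open(pk,"rb")) if isinstance(pk,str) else pk
    out={}
    for n,(x,y,z) in pts.items():
        out[n]=onz(m,((x+.5)/f-.5+ox,(y+.5)/f-.5+oy),z,True); print(n,np.round(out[n],4))
    return out
E
python3 - <<'E'
from h import *
o=meas("pics/w1.pkl",dict(dot=(380,46,.164),line=(381,100,.164),wt=(385,172,.2315),rt=(384,382,.2315),dl=(265,262,.2105),dr=(506,262,.2105),dtop=(385,144,.2105),
 c1=(180,55,.162),c2=(579,44,.162),c3=(571,385,.162),c4=(209,392,.162)),120,100,3)
ang=lambda a,b: np.arctan2(*(b-a)[1::-1])
print("bar",ang(o["rt"],o["wt"]),np.linalg.norm((o["wt"]-o["rt"])),"mid",(o["wt"]+o["rt"])/2,"disc mid",(o["dl"]+o["dr"])/2,np.linalg.norm(o["dl"]-o["dr"]))
cc=sum(o[f"c{i}"] for i in range(1,5))/4;print("oilbox centre",cc)
print("closed from screws",ang(o["c4"],o["c1"]),ang(o["c3"],o["c2"]),ang(o["c1"],o["c2"])+np.pi/2,ang(o["c4"],o["c3"])+np.pi/2)
f=(o["dl"]+o["dr"])/2
d=o["dot"];print("dot dir from disc mid",ang(f,d),np.linalg.norm((d-f)[:2]))
print("filler from dot", d[:2]-.06*np.array([np.cos(.297),np.sin(.297)]))
E
```

```text
dot [ 0.6223 -0.0245  0.164 ]
line [ 0.6055 -0.0296  0.164 ]
wt [ 0.5947 -0.0342  0.2315]
rt [ 0.5395 -0.0495  0.2315]
dl [ 0.557  -0.0094  0.2105]
dr [ 0.5756 -0.0753  0.2105]
dtop [ 0.5986 -0.0331  0.2105]
c1 [0.6027 0.0384 0.162 ]
c2 [ 0.6417 -0.0868  0.162 ]
c3 [ 0.5267 -0.1229  0.162 ]
c4 [0.4885 0.0022 0.162 ]
bar 0.2699730474015265 0.05726367967729454 mid [ 0.56713177 -0.04188352  0.2315    ] disc mid [ 0.56629259 -0.04231904  0.2105    ] 0.06850353343478392
oilbox centre [ 0.56489719 -0.04226098  0.162     ]
closed from screws 0.3065142316068416 0.30413455282559676 0.30182628306223647 0.296856794642697
dot dir from disc mid 0.30709440084493017 0.05879197949920801
filler from dot [ 0.56496092 -0.04210597]
```

>>> {"fn": "jog_arm", "kwargs": {
  "commands": [
    [[0.001,-0.001,0.03],[0,0,0],0.5],
    [[0.001,-0.001,0.06],[0,0,0],0.5],
    [[0.001,-0.001,0.06],[0,0,0],0.5],
    [[0.001,-0.001,0.06],[0,0,0],0.5],
    [[0.001,-0.001,0.06],[0,0,0],0.5]
  ]
}}

```text
t: 2.2
ee_pos: [0.5653, -0.0468, 0.27]
tcp_rot: [3.141, -0.002, 0.27]
ft_force: [-0.3, 0.2, 0.3]
finger_gap: 0.0213
```

```bash
cat > look.py <<'E'
import sys,cv2,pickle
from rig import status,snapshot,camera_model
n=sys.argv[1]; x0,y0,x1,y1=map(int,sys.argv[2:6]); f=float(sys.argv[6]); cam=sys.argv[7] if len(sys.argv)>7 else "wrist"
s=status.state(); print(s["t"],s["ee_pos"].round(4),s["tcp_rot"].round(4),"q7",s["joint_pos"][6].round(2),s["ft_force"].round(2),s["ft_torque"].round(3),s["finger_gap"].round(4))
m=camera_model(cam); im=snapshot(cam)[:,:,::-1]; pickle.dump(m,open(f"pics/{n}.pkl","wb"))
cv2.imwrite(f"pics/{n}_full.png",im)
cv2.imwrite(f"pics/{n}.png",cv2.resize(im[y0:y1,x0:x1],None,fx=f,fy=f,interpolation=cv2.INTER_CUBIC))
E
python3 look.py w2 120 100 380 300 3
```

```text
Traceback (most recent call last):
  File "look.py", line 4, in <module>
    s=status.state(); print(s["t"],s["ee_pos"].round(4),s["tcp_rot"].round(4),"q7",s["joint_pos"][6].round(2),s["ft_force"].round(2),s["ft_torque"].round(3),s["finger_gap"].round(4))
                                                                                                                                                             ^^^^^^^^^^^^^^^^^^^^^
AttributeError: 'float' object has no attribute 'round'
```

```bash
sed -i 's/s\["finger_gap"\].round(4)/round(s["finger_gap"],4)/' look.py
python3 look.py w2 120 100 380 300 3
```

```text
2.2 [ 0.5653 -0.0468  0.27  ] [ 3.1408e+00 -1.8000e-03  2.6960e-01] q7 -1.38 [-0.29  0.16  0.31] [-0.01  -0.013 -0.031] 0.0213
```

View pics/w2.png

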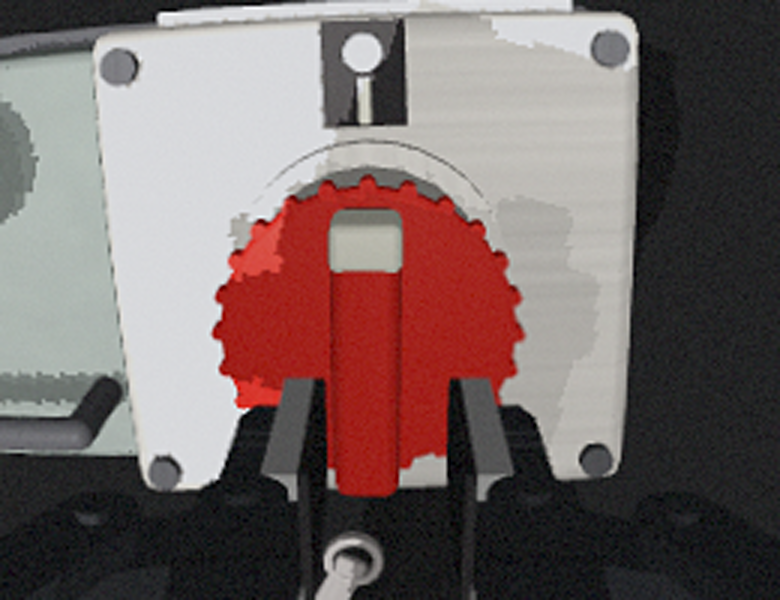

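Run:
```python
from h import *
o=meas("pics/w2.pkl",dict(dot=(362,52,.164),wt=(366,213,.2315),rt=(367,490,.2315),dl=(222,315,.2105),dr=(516,315,.2105),
 c1=(118,67,.162),c2=(610,48,.162),c3=(596,459,.162),c4=(164,472,.162)),120,100,3)
ang=lambda a,b: np.arctan2(*(b-a)[1::-1])
print("bar",ang(o["rt"],o["wt"]),np.linalg.norm((o["wt"]-o["rt"])),"mid",(o["wt"]+o["rt"])/2,"disc mid",(o["dl"]+o["dr"])/2,np.linalg.norm(o["dl"]-o["dr"]))
cc=sum(o[f"c{i}"] for i in range(1,5))/4;print("oilbox centre",cc)
print("closed from screws",ang(o["c4"],o["c1"]),ang(o["c3"],o["c2"]),ang(o["c1"],o["c2"])+np.pi/2,ang(o["c4"],o["c3"])+np.pi/2)
```

```text
dot [ 0.6223 -0.0242  0.164 ]
wt [ 0.5966 -0.0338  0.2315]
rt [ 0.5392 -0.0494  0.2315]
dl [ 0.5612 -0.0098  0.2105]
dr [ 0.5785 -0.0725  0.2105]
c1 [0.6026 0.0382 0.162 ]
c2 [ 0.6418 -0.0867  0.162 ]
c3 [ 0.5267 -0.1226  0.162 ]
c4 [0.4874 0.0022 0.162 ]
bar 0.26496203888261355 0.059473029170072744 mid [ 0.5679055  -0.04161396  0.2315    ] disc mid [ 0.56986761 -0.04112785  0.2105    ] 0.06502241263621247
oilbox centre [ 0.56462606 -0.04220859  0.162     ]
closed from screws 0.30347404669616024 0.30282785692106196 0.3041870459621734 0.30494768064008526
```

>>> {"fn": "jog_arm", "kwargs": {
  "commands": [
    [[0.0013,-0.0046,0],[0,0,0],0.5],
    [[0.0013,-0.0046,0.015],[0,0,0],0.5],
    [[0.0013,-0.0046,0.03],[0,0,0],0.5],
    [[0.0013,-0.0046,0.039],[0,0,0],0.5],
    [[0.0013,-0.0046,0.039],[0,0,0],0.5]
  ]
}}

```text
t: 2.75
ee_pos: [0.5644, -0.0413, 0.2287]
tcp_rot: [-3.141, 0.001, 0.27]
ft_force: [0.6, 0.4, -0.7]
finger_gap: 0.0215
```

```bash
python3 look.py w3 120 150 380 350 3
```

```text
2.75 [ 0.5644 -0.0413  0.2287] [-3.141e+00  1.200e-03  2.704e-01] q7 -1.4 [ 0.63  0.37 -0.69] [ 0.02  -0.041  0.021] 0.0215
```

View pics/w3.png

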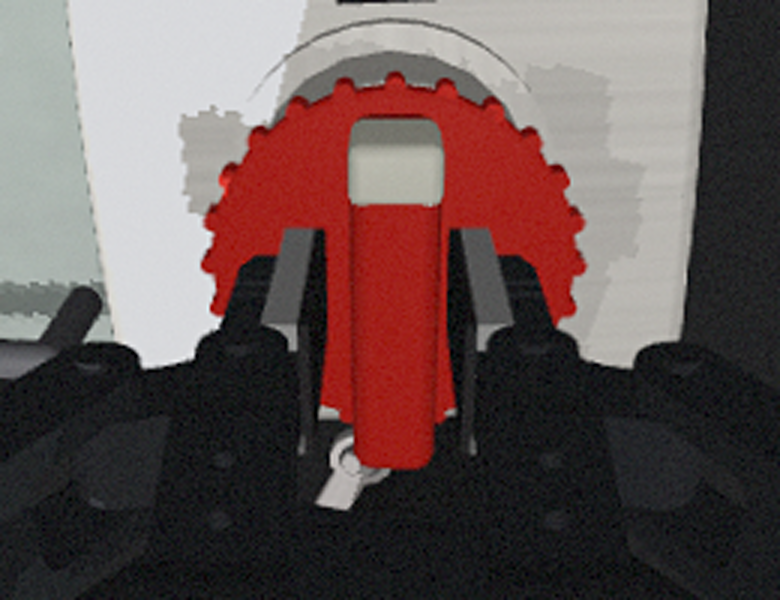

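>>> {"fn": "jog_arm", "kwargs": {
  "commands": [
    [[0.001,0.0013,-0.0015],[0,0,0],0.62],
    [[0.001,0.0013,-0.0015],[0,0,0],0.62],
    [[0.001,0.0013,-0.0015],[0,0,-6],0.62],
    [[0.001,0.0013,-0.0015],[0,0,-12],0.62],
    [[0.001,0.0013,-0.0015],[0,0,-18],0.62]
  ]
}}

```text
t: 3.3
ee_pos: [0.5663, -0.0426, 0.2314]
tcp_rot: [3.141, -0.001, 0.589]
ft_force: [-0.0, -0.8, 0.5]
finger_gap: 0.0162
```

```bash
python3 look.py w4 120 150 380 350 3
```

```text
3.3 [ 0.5663 -0.0426  0.2314] [ 3.141e+00 -7.000e-04  5.887e-01] q7 -1.1 [-0.04 -0.77  0.53] [-0.054 -0.04  -0.045] 0.0162
```

View pics/w4.png

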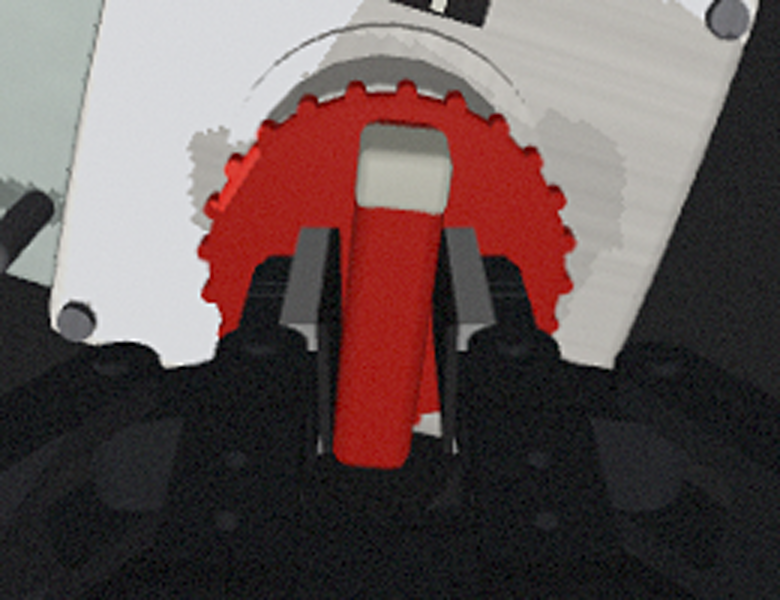

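>>> {"fn": "jog_arm", "kwargs": {
  "commands": [
    [[0,0,0],[0,0,-7],0.62],
    [[0,0,0],[0,0,-14],0.62],
    [[0,0,0],[0,0,-21],0.62],
    [[0,0,0],[0,0,-28],0.62],
    [[0,0,0],[0,0,-35],0.62]
  ]
}}

```text
t: 3.85
ee_pos: [0.5662, -0.0425, 0.2313]
tcp_rot: [3.141, -0.0, 1.198]
ft_force: [-1.5, -0.1, 1.8]
finger_gap: 0.0164
```

```bash
python3 look.py w5 120 150 380 350 3
```

```text
3.85 [ 0.5662 -0.0425  0.2313] [ 3.1413e+00 -1.0000e-04  1.1978e+00] q7 -0.54 [-1.49 -0.07  1.83] [ 0.161  0.425 -0.074] 0.0164
```

View pics/w5.png

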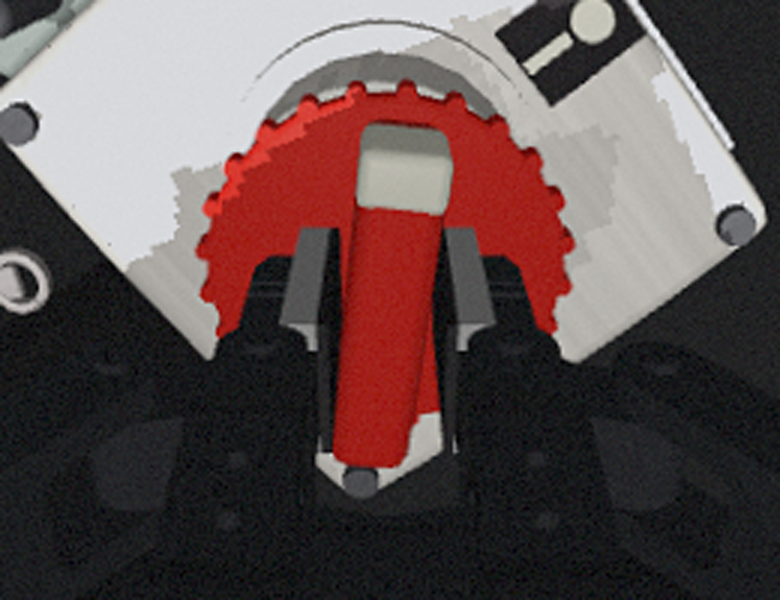

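>>> {"fn": "jog_arm", "kwargs": {
  "commands": [
    [[0,0,0],[0,0,-6],0.62],
    [[0,0,0],[0,0,-12],0.62],
    [[0,0,0],[0,0,-18],0.62],
    [[0,0,0],[0,0,-24],0.62],
    [[0,0,0],[0,0,-24],0.62]
  ]
}}

```text
t: 4.4
ee_pos: [0.5662, -0.0427, 0.231]
tcp_rot: [3.141, -0.0, 1.612]
ft_force: [-0.2, 0.2, -0.4]
finger_gap: 0.0163
```

```bash
python3 look.py w6 120 150 380 350 3
```

```text
4.4 [ 0.5662 -0.0427  0.231 ] [ 3.1413e+00 -1.0000e-04  1.6122e+00] q7 -0.15 [-0.18  0.24 -0.44] [ 0.027  0.018 -0.044] 0.0163
```

View pics/w6.png

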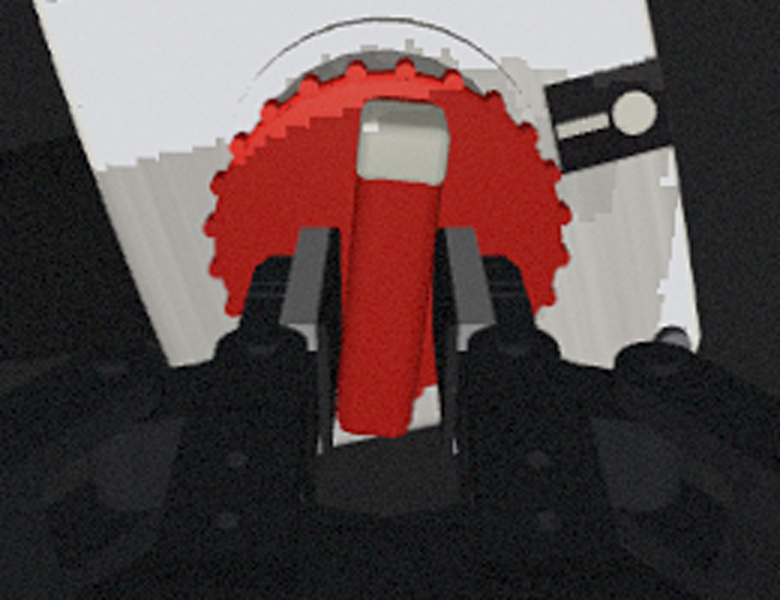

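```bash
cat >> h.py <<'E'
def predict(pk,hs,yaws,C=(0.566,-0.0423),ox=120,oy=150,f=3):
    m=pickle.load(open(pk,"rb"))
    for h in hs:
      for yaw in yaws:
        c=np.array([np.cos(yaw),np.sin(yaw),0]);n=np.array([-c[1],c[0],0])
        z=.194+h; P=np.array([C[0],C[1],z])
        pts=dict(wt=P+.03*c+[0,0,.0105],rt=P-.03*c+[0,0,.0105])
        print(h,yaw,{k:tuple(np.round((proj(m,v,True)-[ox,oy]+.5)*f-.5).astype(int)) for k,v in pts.items()})
        # disc silhouette
        a=np.linspace(0,2*np.pi,361); D=P-[0,0,.0105]+.0335*(np.outer(np.cos(a),c)+np.outer(np.sin(a),n))
        q=np.array([(proj(m,v,True)-[ox,oy]+.5)*f-.5 for v in D]); print("   disc x",q[:,0].min().round(),q[:,0].max().round(),"ymin",q[:,1].min().round())
E
python3 - <<'E'
from h import *
predict("pics/w5.pkl",[.027,.0205],[1.09]); predict("pics/w6.pkl",[.027,.0205],[1.5])
E
```

```text
0.027 1.09 {'wt': (np.int64(409), np.int64(147)), 'rt': (np.int64(369), np.int64(469))}
   disc x 204.0 571.0 ymin 88.0
0.0205 1.09 {'wt': (np.int64(408), np.int64(134)), 'rt': (np.int64(370), np.int64(447))}
   disc x 211.0 564.0 ymin 78.0
0.027 1.5 {'wt': (np.int64(411), np.int64(147)), 'rt': (np.int64(368), np.int64(470))}
   disc x 204.0 571.0 ymin 87.0
0.0205 1.5 {'wt': (np.int64(409), np.int64(134)), 'rt': (np.int64(369), np.int64(448))}
   disc x 210.0 564.0 ymin 78.0
```

The disc now spans 208–572 and the bar's red end is at y≈435. That matches the 20.5 mm (dropped) prediction rather than 27 mm, so the cap has dropped. Next I lower the tool 6 mm and turn forward.

>>> {"fn": "jog_arm", "kwargs": {
  "commands": [
    [[0,0,0],[0,0,4],0.62],
    [[0,0,0.006],[0,0,8],0.62],
    [[0,0,0.006],[0,0,14],0.62],
    [[0,0,0.006],[0,0,20],0.62],
    [[0,0,0.006],[0,0,26],0.62]
  ]
}}

```text
t: 4.95
ee_pos: [0.5661, -0.0425, 0.2249]
tcp_rot: [3.142, -0.0, 1.15]
ft_force: [0.5, 0.2, -0.7]
finger_gap: 0.0163
```

```bash
python3 look.py w7 120 150 380 350 3
```

```text
4.95 [ 0.5661 -0.0425  0.2249] [ 3.1416 -0.      1.1502] q7 -0.58 [ 0.54  0.19 -0.68] [0.028 0.035 0.047] 0.0163
```

View pics/w7.png

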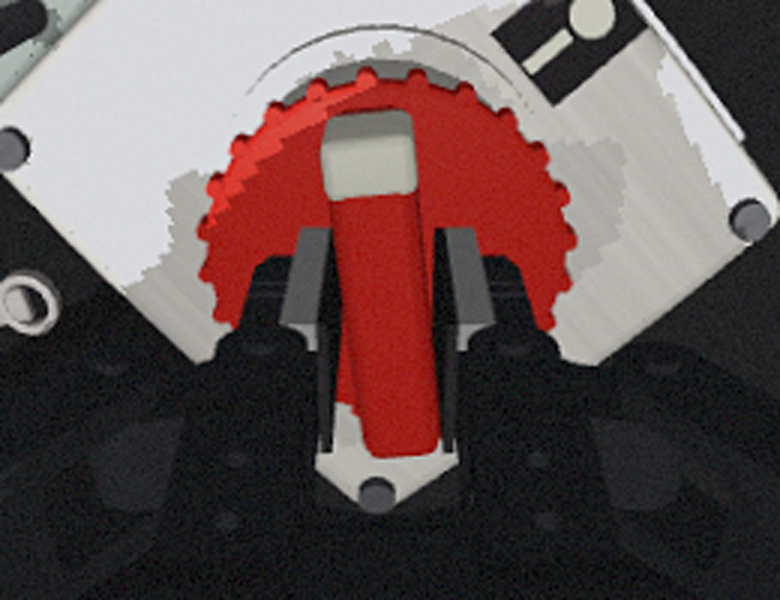

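>>> {"fn": "jog_arm", "kwargs": {
  "commands": [
    [[0,0,0],[0,0,6],0.62],
    [[0,0,0],[0,0,12],0.62],
    [[0,0,0],[0,0,18],0.62],
    [[0,0,0],[0,0,24],0.62],
    [[0,0,0],[0,0,30],0.62]
  ]
}}

```text
t: 5.5
ee_pos: [0.5661, -0.0425, 0.2249]
tcp_rot: [3.142, -0.0, 0.63]
ft_force: [0.5, -0.0, -0.2]
finger_gap: 0.0163
```

```bash
python3 look.py w8 120 150 380 350 3
```

```text
5.5 [ 0.5661 -0.0425  0.2249] [ 3.1416e+00 -1.0000e-04  6.3020e-01] q7 -1.07 [ 0.48 -0.01 -0.24] [-0.023 -0.014 -0.047] 0.0163
```

View pics/w8.png

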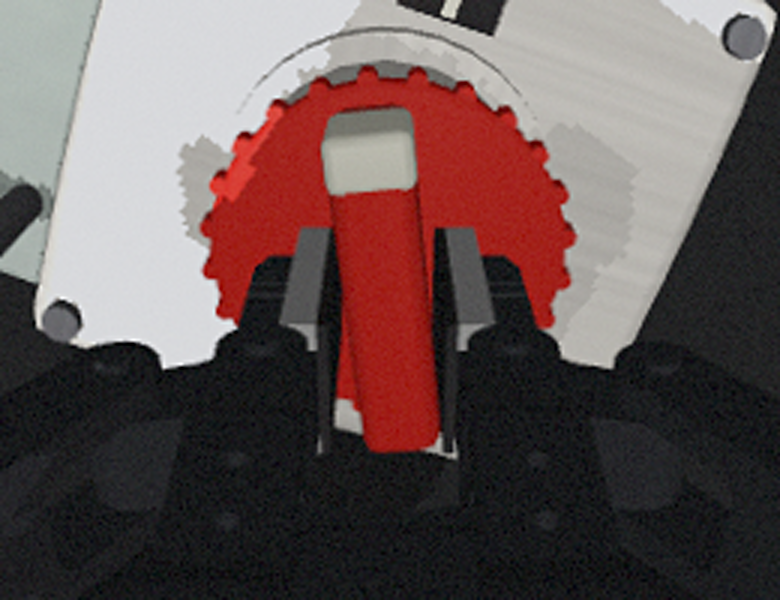

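>>> {"fn": "jog_arm", "kwargs": {
  "commands": [
    [[0,0,0.001],[0,0,6],0.62],
    [[0,0,0.002],[0,0,12],0.62],
    [[0,0,0.002],[0,0,18],0.62],
    [[0,0,0.002],[0,0,22],0.62],
    [[0,0,0.002],[0,0,22],0.62]
  ]
}}

```text
t: 6.05
ee_pos: [0.5661, -0.0424, 0.2229]
tcp_rot: [3.142, -0.0, 0.252]
ft_force: [-0.5, 0.0, -0.2]
finger_gap: 0.0161
```

```bash
python3 look.py w9 120 150 380 350 3
```

```text
6.05 [ 0.5661 -0.0424  0.2229] [ 3.1415 -0.      0.252 ] q7 -1.42 [-0.55  0.   -0.23] [0.015 0.001 0.049] 0.0161
```

View pics/w9.png

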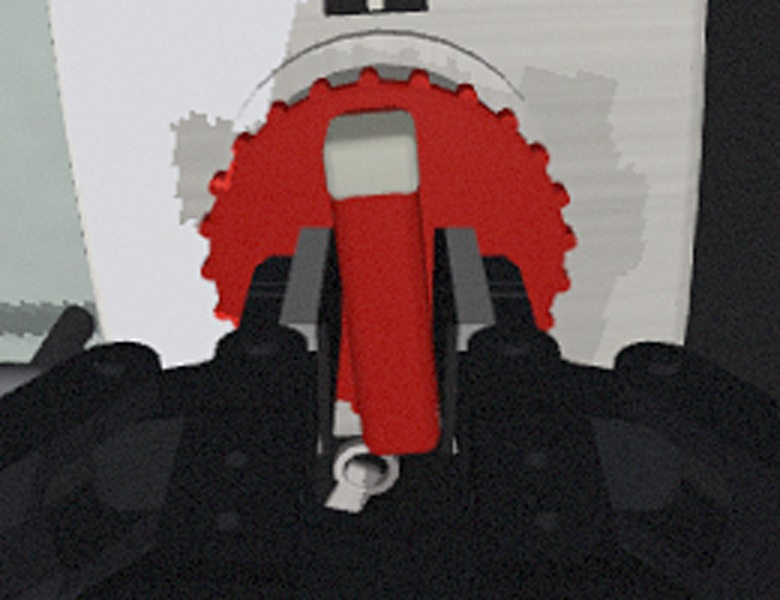

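>>> {"fn": "jog_arm", "kwargs": {
  "commands": [
    [[0,0,0],[0,0,2],0.62],
    [[0,0,0],[0,0,4],0.62],
    [[0,0,0],[0,0,5],0.62],
    [[0,0,0],[0,0,5],0.62]
  ]
}}

```text
t: 6.5
ee_pos: [0.5661, -0.0426, 0.2229]
tcp_rot: [3.142, -0.0, 0.167]
ft_force: [-1.6, 0.2, 1.1]
finger_gap: 0.0165
```

```bash
python3 look.py w10 120 150 380 350 3
```

```text
6.5 [ 0.5661 -0.0426  0.2229] [ 3.1416 -0.      0.1669] q7 -1.5 [-1.59  0.21  1.07] [-0.07   0.061 -0.006] 0.0165
```

View pics/w10.png

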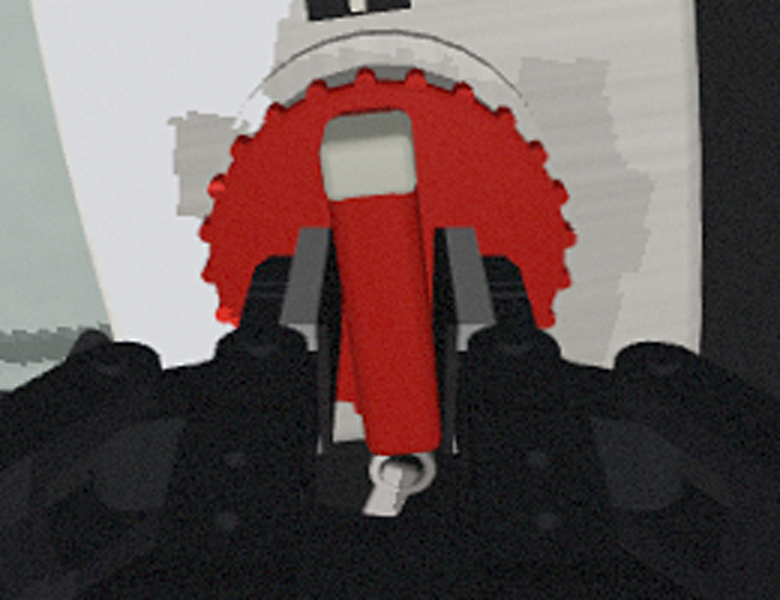

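>>> {"fn": "jog_arm", "kwargs": {
  "commands": [
    [[0,0,0],[0,0,2],0.62],
    [[0,0,0],[0,0,3],0.62],
    [[0,0,0],[0,0,3],0.62],
    [[0,0,0],[0,0,3],0.62]
  ]
}}

```text
t: 6.95
ee_pos: [0.566, -0.0425, 0.2228]
tcp_rot: [-3.142, 0.0, 0.114]
ft_force: [-1.6, -0.9, 2.0]
finger_gap: 0.0161
```

```bash
python3 look.py w11 120 150 380 350 3
```

```text
6.95 [ 0.566  -0.0425  0.2228] [-3.1416e+00  1.0000e-04  1.1440e-01] q7 -1.55 [-1.57 -0.86  1.98] [-0.092  0.356  0.195] 0.0161
```

View pics/w11.png

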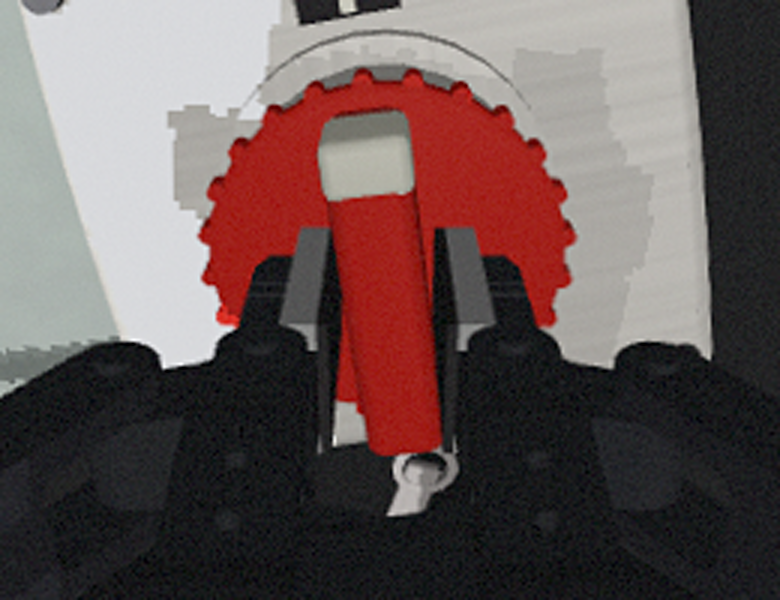

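Run:
```python
from h import *
ang=lambda a,b: np.arctan2(*(b-a)[1::-1])
for n,w,r in [("w9",(371,142),(402,448)),("w10",(368,142),(405,449)),("w11",(366,142),(407,451))]:
    o=meas(f"pics/{n}.pkl",dict(w=(*w,.2215),r=(*r,.2215)),120,150,3); print(n,ang(o["r"],o["w"]),np.linalg.norm(o["r"]-o["w"]))
predict("pics/w11.pkl",[.017,.0205],[.23,.30])
```

```text
w [ 0.5945 -0.0324  0.2215]
r [ 0.5412 -0.0513  0.2215]
w9 0.3403894566748561 0.05655474598690676
w [ 0.5951 -0.0346  0.2215]
r [ 0.5404 -0.0499  0.2215]
w10 0.2719692073907207 0.05685602955261843
w [ 0.5954 -0.0358  0.2215]
r [ 0.5396 -0.0489  0.2215]
w11 0.22989177826743423 0.057372625157276896
0.017 0.23 {'wt': (np.int64(363), np.int64(143)), 'rt': (np.int64(406), np.int64(463))}
   disc x 205.0 568.0 ymin 84.0
0.017 0.3 {'wt': (np.int64(349), np.int64(145)), 'rt': (np.int64(418), np.int64(462))}
   disc x 205.0 568.0 ymin 84.0
0.0205 0.23 {'wt': (np.int64(363), np.int64(151)), 'rt': (np.int64(407), np.int64(476))}
   disc x 201.0 572.0 ymin 90.0
0.0205 0.3 {'wt': (np.int64(348), np.int64(153)), 'rt': (np.int64(419), np.int64(474))}
   disc x 201.0 572.0 ymin 90.0
```

>>> {"fn": "jog_arm", "kwargs": {
  "commands": [
    [[0,0,0],[0,0,-5],0.62],
    [[0,0,0],[0,0,-7],0.5],
    [[0,0,-0.01],[0,0,-7],0.4],
    [[0,0,-0.05],[0,0,-7],0.2],
    [[0.005,0,-0.09],[0,0,-7],-0.4]
  ]
}}

```text
t: 7.5
ee_pos: [0.5704, -0.0419, 0.3143]
tcp_rot: [-3.141, 0.001, 0.234]
ft_force: [1.3, -0.3, 0.7]
finger_gap: 0.0477
```

>>> {"fn": "jog_arm", "kwargs": {
  "commands": [
    [[0,0,0],[0,0,0],-0.6],
    [[0,0,0],[0,0,0],-0.6]
  ]
}}

```text
t: 7.7
ee_pos: [0.5713, -0.0419, 0.314]
tcp_rot: [3.141, -0.002, 0.235]
ft_force: [0.4, -0.2, -1.1]
finger_gap: 0.0683
```

```bash
python3 look.py w12 120 100 380 300 3
```

```text
7.7 [ 0.5713 -0.0419  0.314 ] [ 3.141e+00 -1.800e-03  2.345e-01] q7 -1.41 [ 0.37 -0.21 -1.07] [-0.007  0.005 -0.018] 0.0683
```

View pics/w12.png

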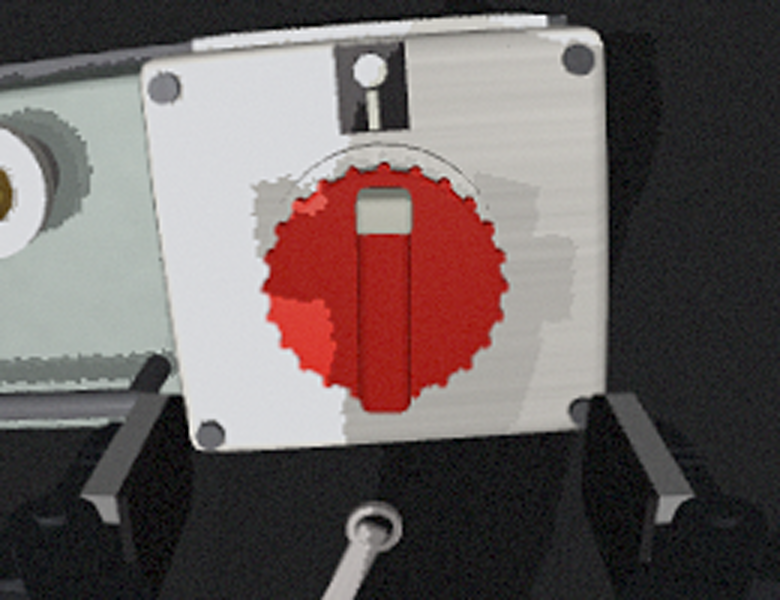

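Run:
```python
from h import *
import cv2
im=cv2.imread("pics/w12_full.png"); cv2.imwrite("pics/w12z.png",cv2.resize(im[110:245,195:300],None,fx=5.5,fy=4.4*1.25,interpolation=cv2.INTER_CUBIC)[:600*2])
o=meas("pics/w12.pkl",dict(dot=(370,71,.164),wt=(384,202,.2215),rt=(385,408,.2215),dl=(266,285,.2005),dr=(505,285,.2005),
 c1=(164,89,.162),c2=(578,60,.162),c3=(582,408,.162),c4=(210,434,.162)),120,100,3)
ang=lambda a,b: np.arctan2(*(b-a)[1::-1])
print("bar",ang(o["rt"],o["wt"]),np.linalg.norm((o["wt"]-o["rt"])),"mid",(o["wt"]+o["rt"])/2,"disc mid",(o["dl"]+o["dr"])/2,np.linalg.norm(o["dl"]-o["dr"]))
print("closed from screws",ang(o["c4"],o["c1"]),ang(o["c3"],o["c2"]),ang(o["c1"],o["c2"])+np.pi/2,ang(o["c4"],o["c3"])+np.pi/2)
predict("pics/w12.pkl",[.017,.0205],[.24,.30],oy=100)
```

```text
dot [ 0.6219 -0.0244  0.164 ]
wt [ 0.5947 -0.0354  0.2215]
rt [ 0.54   -0.0487  0.2215]
dl [ 0.5595 -0.0096  0.2005]
dr [ 0.5752 -0.0751  0.2005]
c1 [0.6023 0.038  0.162 ]
c2 [ 0.6412 -0.0866  0.162 ]
c3 [ 0.5277 -0.122   0.162 ]
c4 [0.4879 0.0021 0.162 ]
bar 0.23806850272155888 0.05629776505325138 mid [ 0.56737935 -0.04208409  0.2215    ] disc mid [ 0.56733838 -0.0423387   0.2005    ] 0.06737337165572602
closed from screws 0.30352264783108746 0.3023956133303787 0.3022123255086333 0.31072361518892255
0.017 0.24 {'wt': (np.int64(383), np.int64(200)), 'rt': (np.int64(385), np.int64(419))}
   disc x 266.0 503.0 ymin 172.0
0.017 0.3 {'wt': (np.int64(376), np.int64(200)), 'rt': (np.int64(392), np.int64(419))}
   disc x 266.0 503.0 ymin 172.0
0.0205 0.24 {'wt': (np.int64(383), np.int64(203)), 'rt': (np.int64(385), np.int64(425))}
   disc x 264.0 505.0 ymin 174.0
0.0205 0.3 {'wt': (np.int64(376), np.int64(203)), 'rt': (np.int64(392), np.int64(424))}
   disc x 264.0 505.0 ymin 174.0
```

View pics/w12z.png

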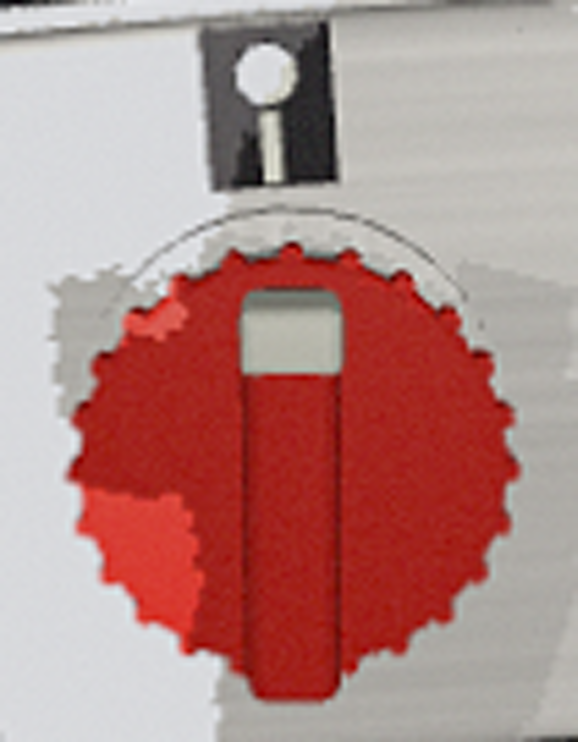

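Run:
```python
from h import *
print("w1 obs rt y382, disc 263..507, ymin 141"); predict("pics/w1.pkl",[.027,.0205],[.27],oy=100)
print("w2 obs rt y493, disc 214..523 ymin 176"); predict("pics/w2.pkl",[.027],[.27],oy=100)
print("w12 obs rt y411, disc 262..508, ymin 161");predict("pics/w12.pkl",[.027,.0205,.017],[.24],oy=100)
```

```text
w1 obs rt y382, disc 263..507, ymin 141
0.027 0.27 {'wt': (np.int64(385), np.int64(171)), 'rt': (np.int64(384), np.int64(391))}
   disc x 267.0 503.0 ymin 145.0
0.0205 0.27 {'wt': (np.int64(385), np.int64(167)), 'rt': (np.int64(384), np.int64(381))}
   disc x 270.0 500.0 ymin 142.0
w2 obs rt y493, disc 214..523 ymin 176
0.027 0.27 {'wt': (np.int64(366), np.int64(222)), 'rt': (np.int64(369), np.int64(499))}
   disc x 219.0 520.0 ymin 183.0
w12 obs rt y411, disc 262..508, ymin 161
0.027 0.24 {'wt': (np.int64(383), np.int64(209)), 'rt': (np.int64(385), np.int64(436))}
   disc x 261.0 508.0 ymin 178.0
0.0205 0.24 {'wt': (np.int64(383), np.int64(203)), 'rt': (np.int64(385), np.int64(425))}
   disc x 264.0 505.0 ymin 174.0
0.017 0.24 {'wt': (np.int64(383), np.int64(200)), 'rt': (np.int64(385), np.int64(419))}
   disc x 266.0 503.0 ymin 172.0
```

Height matches home (17 mm). The bar measures about −0.065 rad from the closed direction, which is close to the tolerance, so I'll measure again from directly above with the camera over the cap.

>>> {"fn": "jog_arm", "kwargs": {
  "commands": [
    [[-0.03,0,0],[0,0,-7],-1],
    [[-0.05,0.005,0.01],[0,0,-14],-1],
    [[-0.055,0.015,0.02],[0,0,-20],-1],
    [[-0.055,0.02,0.02],[0,0,-20],-1],
    [[-0.055,0.02,0.02],[0,0,-20],-1]
  ]
}}

```text
t: 8.25
ee_pos: [0.5223, -0.0748, 0.2925]
tcp_rot: [-3.141, 0.001, 0.58]
ft_force: [0.0, 0.1, 0.2]
finger_gap: 0.0853
```

```bash
python3 look.py w13 120 60 380 260 3;  python3 -c "
import cv2
im=cv2.imread('pics/w13_full.png');cv2.imwrite('pics/w13z.png',cv2.resize(im[100:240,180:330],None,fx=5,fy=4.2/4.2*5,interpolation=cv2.INTER_CUBIC)[:700])"
```

```text
8.25 [ 0.5223 -0.0748  0.2925] [-3.1408e+00  6.0000e-04  5.7980e-01] q7 -0.99 [0.02 0.12 0.2 ] [ 0.038  0.013 -0.063] 0.0853
```

View pics/w13.png

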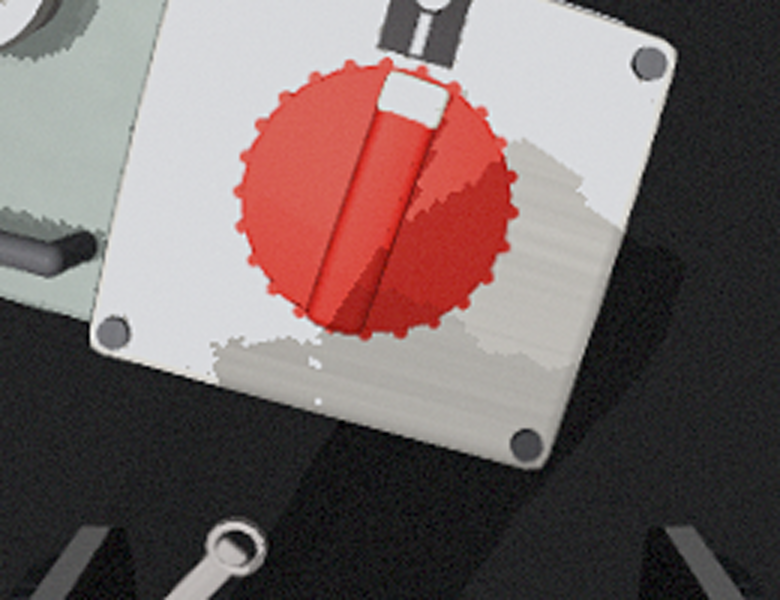

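```bash
python3 -c "
import cv2
im=cv2.imread('pics/w13_full.png');cv2.imwrite('pics/w13z.png',cv2.resize(im[75:180,190:295],None,fx=5.7,fy=5.7,interpolation=cv2.INTER_CUBIC))"
```

```text
(no output)
```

View pics/w13z.png

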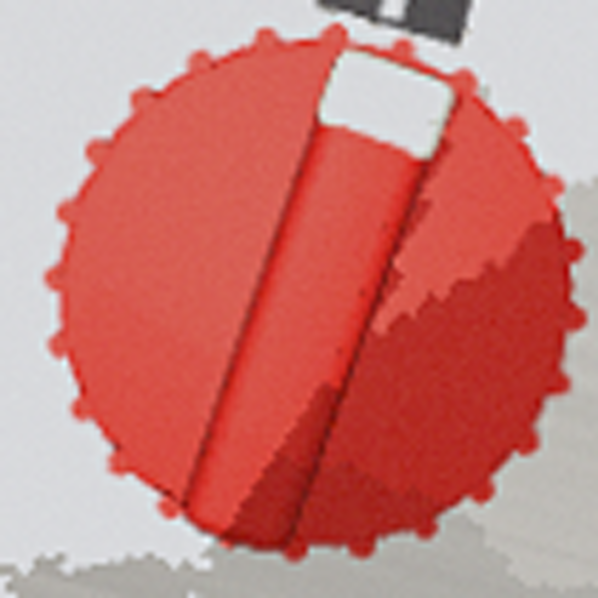

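Run:
```python
from h import *
ang=lambda a,b: np.arctan2(*(b-a)[1::-1])
o=meas("pics/w13.pkl",dict(a=(374,141,.2215),b=(243,525,.2215),l1=(318,125,.2215),l2=(190,500,.2215),r1=(434,155,.2215),r2=(297,535,.2215)),190,75,5.7)
print(ang(o["b"],o["a"]),ang(o["l2"],o["l1"]),ang(o["r2"],o["r1"]))
o=meas("pics/w13.pkl",dict(c2=(650,63,.162),c3=(526,444,.162),c4=(113,331,.162)),120,60,3)
print(ang(o["c3"],o["c2"]),ang(o["c4"],o["c3"])+np.pi/2)
```

```text
a [ 0.5863 -0.0376  0.2215]
b [ 0.5403 -0.0494  0.2215]
l1 [ 0.5844 -0.0312  0.2215]
l2 [ 0.5394 -0.0425  0.2215]
r1 [ 0.5888 -0.0442  0.2215]
r2 [ 0.5428 -0.0554  0.2215]
0.2513564551791787 0.24597296225328216 0.23962728084733928
c2 [ 0.6421 -0.0868  0.162 ]
c3 [ 0.527  -0.1223  0.162 ]
c4 [0.4882 0.0024 0.162 ]
0.29927297311654966 0.30141216920042835
```

>>> {"fn": "jog_arm", "kwargs": {
  "commands": [
    [[0.02,-0.04,-0.01],[0,0,4],-0.5],
    [[0.04,-0.08,-0.01],[0,0,8],0],
    [[0.06,-0.12,-0.01],[0,0,12],0.5],
    [[0.08,-0.16,-0.01],[0,0,16],1],
    [[0.1,-0.2,-0.01],[0,0,16],1]
  ]
}}

```text
t: 8.8
ee_pos: [0.4949, 0.1504, 0.3033]
tcp_rot: [-3.141, -0.001, 0.301]
ft_force: [1.4, 0.2, 0.3]
finger_gap: 0.0123
```

```bash
python3 look.py w14 0 0 512 384 1.5
```

```text
8.8 [0.4949 0.1504 0.3033] [-3.1413e+00 -6.0000e-04  3.0050e-01] q7 -1.72 [1.38 0.24 0.35] [-0.04  -0.096 -0.013] 0.0123
```

View pics/w14.png

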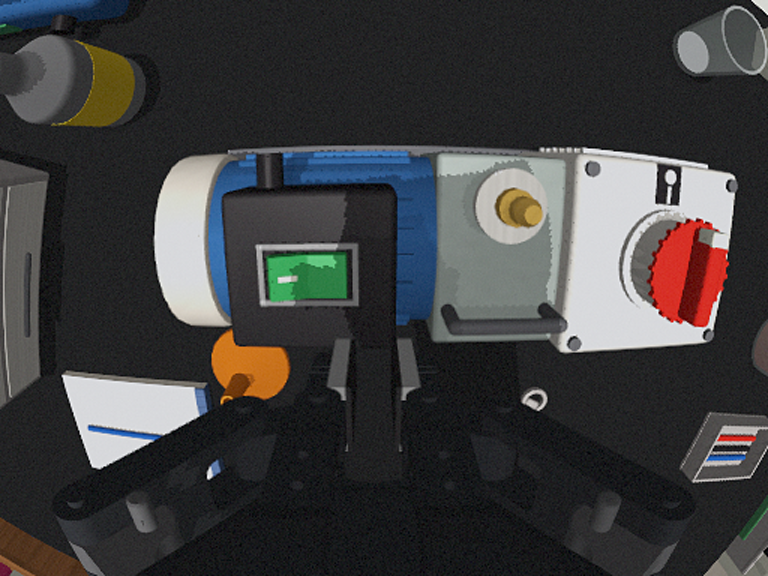

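Run:
```python
from h import *
o=meas("pics/w14.pkl",dict(frameC=(307,275,.201),greenL=(267,278,.212),greenR=(348,275,.202)),0,0,1.5)
c=np.array([.5655,-.0422]);yd=np.array([-np.sin(.302),np.cos(.302)]);xd=np.array([np.cos(.302),np.sin(.302)])
for k,v in o.items(): print(k,(v[:2]-c)@xd,(v[:2]-c)@yd-.24)
print("hinge",c+.24*yd,"end",c+.256*yd)
```

```text
frameC [0.493  0.1869 0.201 ]
greenL [0.4887 0.2057 0.212 ]
greenR [0.4997 0.166  0.202 ]
frameC -0.0010944742305389425 0.0003026121864637965
greenL 0.0003789208545359754 0.01957867099101629
greenR -0.0008872721402497848 -0.021647143436766547
hinge [0.49411673 0.18693845] end [0.48935785 0.20221435]
```

>>> {"fn": "jog_arm", "kwargs": {
  "commands": [
    [[0.01,-0.03,0],[0,0,0],1],
    [[0.01,-0.051,0.02],[0,0,0],1],
    [[0.01,-0.051,0.05],[0,0,0],1],
    [[0.01,-0.051,0.06],[0,0,0],1],
    [[0.01,-0.051,0.06],[0,0,0],1]
  ]
}}

```text
t: 9.35
ee_pos: [0.4891, 0.1993, 0.242]
tcp_rot: [-3.141, 0.002, 0.304]
ft_force: [0.0, -0.4, 0.6]
finger_gap: 0.0001
```

```bash
python3 look.py w15 150 100 410 300 3
```

```text
9.35 [0.4891 0.1993 0.242 ] [-3.1413e+00  2.3000e-03  3.0410e-01] q7 -1.86 [ 0.03 -0.44  0.59] [-0.021 -0.033  0.006] 0.0001
```

View pics/w15.png

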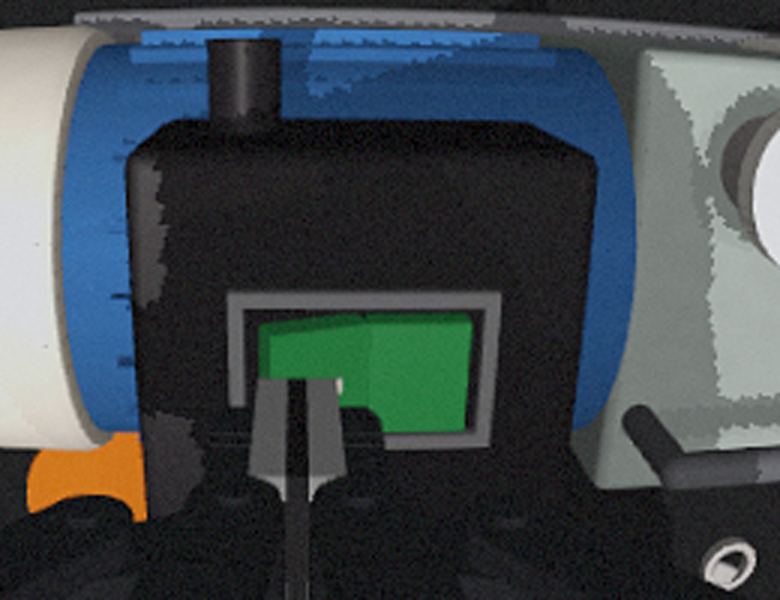

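>>> {"fn": "jog_arm", "kwargs": {
  "commands": [
    [[0,-0.002,0.006],[0,0,0],1],
    [[0,-0.002,0.012],[0,0,0],1],
    [[0,-0.002,0.015],[0,0,0],1],
    [[0,-0.002,0.017],[0,0,0],1],
    [[0,-0.002,0.017],[0,0,0],1]
  ]
}}

```text
t: 9.9
ee_pos: [0.4889, 0.2013, 0.2258]
tcp_rot: [-3.141, -0.0, 0.305]
ft_force: [-0.3, 0.2, 0.4]
finger_gap: -0.0001
```

>>> {"fn": "jog_arm", "kwargs": {
  "commands": [
    [[0,0,0.001],[0,0,0],1],
    [[0,0,0.002],[0,0,0],1],
    [[0,0,0.003],[0,0,0],1],
    [[0,0,0.003],[0,0,0],1]
  ]
}}

```text
t: 10.3
ee_pos: [0.4889, 0.2014, 0.2231]
tcp_rot: [-3.142, -0.0, 0.305]
ft_force: [-1.2, 1.6, 6.4]
finger_gap: 0.0001
```

```bash
python3 look.py w16 150 100 410 300 3
```

```text
10.3 [0.4889 0.2014 0.2231] [-3.1415e+00 -3.0000e-04  3.0520e-01] q7 -1.88 [-1.17  1.58  6.4 ] [ 0.309  0.408 -0.004] 0.0001
```

View pics/w16.png

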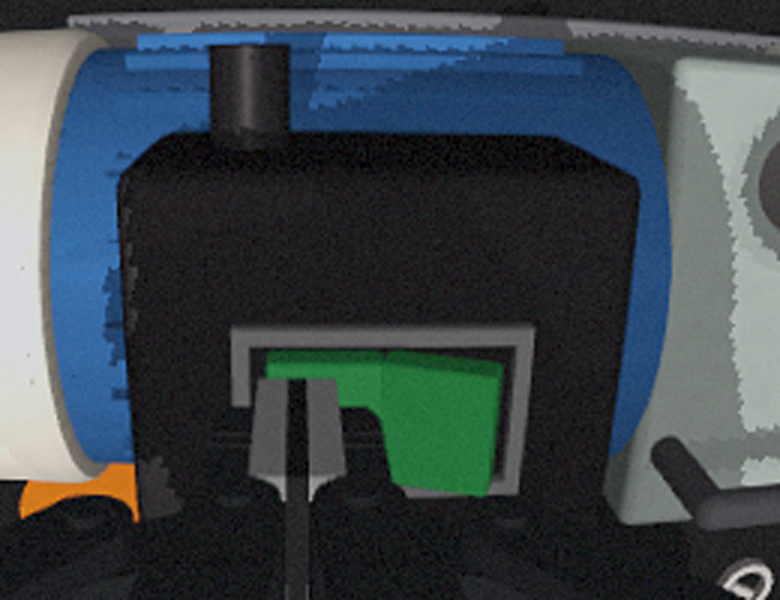

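The left half is now level and the filler-side half stands up. I'll press slightly more to be sure, then lift off.

>>> {"fn": "jog_arm", "kwargs": {
  "commands": [
    [[0,0,0.001],[0,0,0],1],
    [[0,0,0.0015],[0,0,0],1],
    [[0,0,0.0015],[0,0,0],1]
  ]
}}

```text
t: 10.65
ee_pos: [0.489, 0.2015, 0.2228]
tcp_rot: [3.141, -0.001, 0.305]
ft_force: [-10.5, -3.1, 28.2]
finger_gap: -0.0001
```

>>> {"fn": "jog_arm", "kwargs": {
  "commands": [
    [[0,0,-0.01],[0,0,0],1],
    [[0,0,-0.04],[0,0,0],1],
    [[0,0,-0.08],[0,0,0],1],
    [[0,0.04,-0.1],[0,0,0],1],
    [[0,0.06,-0.1],[0,0,0],1]
  ]
}}

```text
t: 11.15
ee_pos: [0.5084, 0.142, 0.3242]
tcp_rot: [3.14, -0.004, 0.304]
ft_force: [0.9, -0.4, -0.7]
finger_gap: 0.0004
```

```bash
python3 look.py w17 0 0 512 384 1.5; python3 look.py s17 215 120 345 245 4.8 scene
python3 - <<'E'
import cv2
im=cv2.imread("pics/w17_full.png"); print(im.shape)
cv2.imwrite("pics/w17z.png",cv2.resize(im[120:280,100:500],None,fx=2,fy=2,interpolation=cv2.INTER_CUBIC))
E
```

```text
11.15 [0.5084 0.142  0.3242] [ 3.1403 -0.004   0.3038] q7 -1.69 [ 0.9  -0.36 -0.73] [-0.03   0.019  0.022] 0.0004
11.2 [0.5088 0.1391 0.3225] [ 3.1397e+00 -1.7000e-03  3.0030e-01] q7 -1.69 [ 1.84 -4.66 -0.65] [-0.213 -0.161 -0.032] -0.0001
(384, 512, 3)
```

View pics/w17.png

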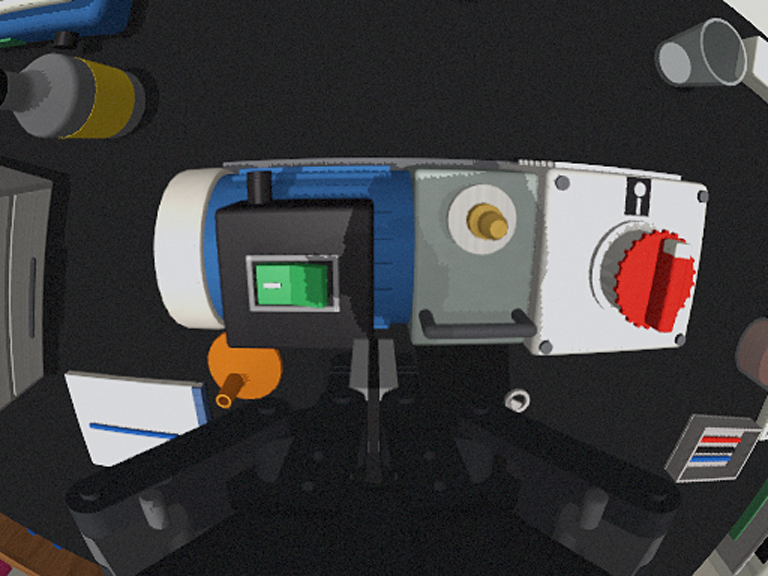

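View pics/s17.png

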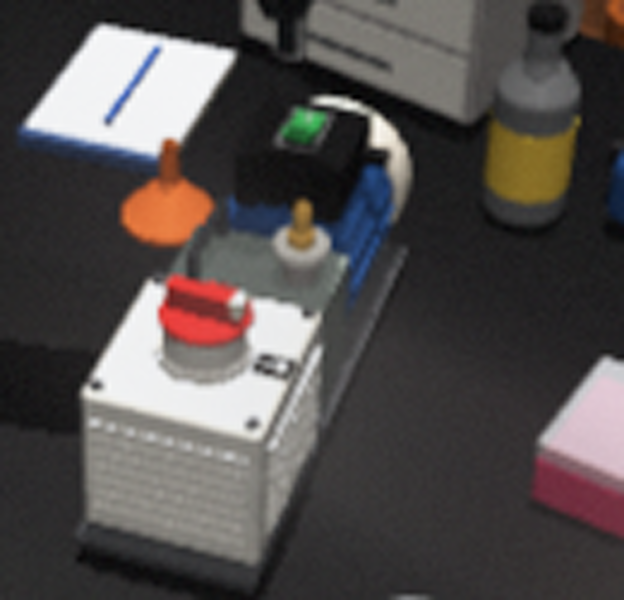

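Run:
```python
from rig import status, order
s=status.state(); print(s["t"],s["ee_pos"],s["ft_force"]); print(order.close_job())
```

```text
11.25 [0.50789971 0.14087133 0.32162703] [0.30555189 0.28279446 0.08651373]
the job is handed in; nothing more can be done
None
```

The cap is home and the pump is switched on. I handed the job in at 11.25 s of the 58 s limit. There was no verdict back, so the checks below are my own.

**Cap:** I turned it counter-clockwise between the nearly closed jaws, without gripping or lifting it. At roughly 1.1–1.2 rad it had dropped, which I saw in the wrist picture. I then turned it forward until the wrist torque rose to about 0.2 N m.
- **Height:** the wrist picture matches the 17 mm "home" value.
- **Angle:** the white end sits about 0.06 rad past the dot, clockwise (two views gave −0.065 and −0.057). That is inside the ±0.08 allowed but not exactly on it. I left it there because the cap was against its stop.

**Switch:** after the cap was done I pressed the raised half of the green rocker. The last pictures show that half level and the other half standing up. The press peaked at 28 N, more than needed because of a final extra 1.5 mm push, but under the 40 N limit.

**Surroundings:** the arm never went near the oil bottle, media bottle or funnel. The last pictures show the oil bottle and funnel standing. The media bottle was only partly in view at the end. At hand-in the gripper was about 10 cm above the pump, touching nothing.

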